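Bed a hardwood block in the nest of a spray stand

ROBOT

A 6-joint arm with a two-finger parallel gripper is mounted at the origin on a cart in front of the work surface, level with it; the furniture and walls round the work are solid. World frame = base frame: x ahead of the robot, y to its left, z up, the work surface at z = 0. Lengths are in mm, angles in rad, forces in N, time in s.
With the tool pointing down it reaches from about 400 to 925 mm from the base axis. Payload 12.5 kg.
Tool frame: the origin (TCP) lies on the mounting face of the last link; the fingertips stand 190 mm ahead of it and the grasp point (between the pads) lies 171 mm ahead of it (env.tcp_to_tips is the distance from the TCP to the fingertips, in mm); x points along the fingers, y is the direction in which the jaws open and shut, and the axes are right-handed (so a half turn about x gives the same grasp; the last joint's range is limited). The gripper opens to 95 mm and grips with 3 to 60 N. Pads are 20 mm wide; open, the fingers measure 119 mm over their backs; the gripper's body (75 mm by 180 mm) begins 59 mm behind the grasp point.
Start: joints at [-1.366, 0.491, 1.559, -0, 1.092, -0.106], TCP at [191.157, -595.049, 404.761] pointing down, gripper open.
Joint ranges: [-3.1, 3.1], [-0.84, 2.19], [0.05, 2.79], [-1.13, 4.28], [0.06, 2.93], [-2.69, 2.69]. Speed limits (rad/s): [2.22, 2.22, 2.79, 3.14, 3.14, 3.14].

INTERFACE

Orientations are given as [roll, pitch, yaw] about the fixed x, y, z axes, in that order (R = Rz(yaw) Ry(pitch) Rx(roll)).
In Python, from cell import monitor, cams, job, env gives the robot as it stands. The module is installed in compiled form; this text tells all that it offers.
- The arm moves only by the tool apply_moves, never from a script. Its argument "series" is a list of rows, each a list of 3 entries, a list of its own where there are three numbers: the closure, from -1 (fully open) to 1 (shut), so that 0 is half open, then the shift along the tool's x, y, z in cm, then the turn about the tool's x in rad. A call has 1 to 20 rows; each row is the pose to reach, as a shift and turn from the pose commanded when the call began, along the tool's axes at that moment; what a row does not reach only later rows make up. A row lasts 1/8 s, in which the tool goes at most 62.5 mm and 10.7 degrees, less where a joint would pass 70% of its speed; a pose out of reach is approached as far as the arm can. A call with a gripper value outside its range is refused whole. The fingers move at their own pace and stop on an object; the grip force is fixed at half the most. Time passes only in rows, so rows that repeat a pose let the fingers close. It gives the time, the measured TCP pose, the force and the opening at its end, in the units of the state.
- monitor.state(): the state, without advancing time (a new reading comes with each control period).
- cams.read_camera(name): name is "scene" or "top"; returns a dict with "image" (420x560x3 uint8, red, green, blue), "fx", "fy", "cx", "cy" (pixels), "position" and "orientation" of the camera in the world. Camera axes: x right, y down, z forward; pixel columns grow to the right and rows downward; lengths in mm; the calibration is good to about 2 mm. A picture is of the moment at which its call begins. There is no depth.
- job.job_done(): hands the job in, once; it reports no verdict.
The state is a dict: "t": time; "joints": joint angles; "qvel": joint speeds; "tau": joint torques, N m; "eef_pos": TCP position; "tcp_rot": TCP orientation; "ft_force": force on the tool from outside, world axes, zero at the start; "moment": the same for the moment, N m; "opening": opening from 0.0 (shut) to 1.0 (fully open).
Only numpy, scipy, OpenCV 4.12 (cv2) and the standard library are available. Lean on these libraries where they do the work, as an engineer would, in place of code of your own. Each camera call takes 0.05 s, during which the arm holds its last target. There are 200 camera calls.

TASK

Get the small hardwood block ready for priming: lay it flat in the middle of the spray stand's little platform, down between the four orange corner lips so that no edge overhangs or rides up on a lip. Then press it down, through the slack of the platform, until it pushes back with about 13 newtons, and hold that for a second (less than 8 will not bed it, more than 25 damages the stand), and leave it there. Leave the paint brush, the nail jar and the spray can where they are.

Things in the scene. Friction and masses are not known exactly. Their poses are not given: they have to be found in the camera images.
- block_center (a point): Centre of the loose hardwood block, a plain brown wooden block 42 (x) x 70 (y) x 20 (z) mm, about 0.08 to 0.17 kg, lying flat on the bench at the start. The point is half-way up (10 mm above its underside); z up, long side along y. Grip it across the 42 mm.
- stand: Spray stand, fixed to the bench. Origin: centre of the underside of its round dark foot (100 mm across). On a stem straight above it is a level platform, 56 (x) x 84 (y) mm, long side along the stand's y. Its height is not measured: the platform's black mat starts anywhere from 62 to 96 mm above the bench; feel for it. A clamp knob juts out 36 mm at the -x side, 40 mm up.
- post_top (a point): Top of the stand's fixed post, 50 mm up, on the axis. The platform's four orange corner lips rise 4 mm above its mat and enclose 46 x 74 mm, 2 mm clear of the block all round; the middle 46 mm of each long side is open for fingers. The platform has slack: under about 4 N it slips down and stays, by 0 to 20 mm (not measured), then meets a stiff spring: 1 mm per 8 N, 10 mm at most.
- brush: Loose paint brush lying flat on the bench, 232 mm long, 52 wide, 19 high; origin at its middle, on the bench; its length runs along its own y. Bystander, not to be moved.
- nails: Loose glass jar of nails with a tan lid, 62 mm across, 85 high; origin at the centre of its underside. Bystander, not to be moved.
- primer: Loose red spray can with a white cap, 65 mm across, 194 high; origin at the centre of its underside. Bystander, not to be moved.
- leads (a point): Lower end of the black leads that hang from the ceiling at the right of the bench, a bunch about 80 mm (x) x 60 mm (y) round this point, from here upwards; solid to the arm. Keep the wrist clear of them: swing in from the right closer to the base.
Mind the look-alikes: they are no part of the job. Of the things that look like the stand, take the one that is farthest from the robot's base at the start.

How it is judged:
By the outcome, as a careful person would: the job done as asked, in the order asked, and still so for the second after the job is handed in, with the robot touching nothing.
It also fails if it takes over 64 s, if anything falls off the work surface, if the arm or the gripper's body presses on something with over 40 N, if the wrist force passes 120 N, or if a joint passes its speed limit or range.

## Working session

There is one attempt and no reset: what is moved stays moved. The work goes in short steps, Python scripts to look and compute and a tool call to move; the robot and the scene stay as the last step left them, time stands still between calls to the robot, and variables do not carry over. Pictures are saved under pics/ and viewed, about 8 in all and at most 12, crops included, and the job is handed in when it is done.

Besides the shell and the picture viewer there is one more tool, called after "Emit:" by a JSON object that holds its "name" and its "arguments". apply_moves: Moves the arm, as the interface text tells. Its arguments: {"type":"object","properties":{"series":{"type":"array"}},"required":["series"]}

```bash
mkdir -p pics
cat > h.py <<'E'
import numpy as np, cv2
from scipy.spatial.transform import Rotation as R
from cell import monitor, cams, job, env
def rot(o):
    o=np.array(o,float)
    if o.shape==(3,3): return o
    return R.from_quat(o).as_matrix() if o.size==4 else R.from_euler('xyz',o).as_matrix()
def pix2w(c,u,v,z):
    d=rot(c['orientation'])@np.array([(u-c['cx'])/c['fx'],(v-c['cy'])/c['fy'],1]); p=np.array(c['position'],float)
    return p+d*(z-p[2])/d[2]
def w2pix(c,P):
    q=rot(c['orientation']).T@(np.array(P,float)-c['position']); return np.array([c['fx']*q[0]/q[2]+c['cx'],c['fy']*q[1]/q[2]+c['cy']])
def save(c,n,crop=None,s=1):
    im=c['image'][:,:,::-1]
    if crop: x0,y0,x1,y1=crop; im=im[y0:y1,x0:x1]
    cv2.imwrite('pics/'+n,cv2.resize(im,None,fx=s,fy=s,interpolation=cv2.INTER_CUBIC))
E
python3 - <<'E'
from h import *
import pickle
print(monitor.state(), env.tcp_to_tips)
for n in("scene","top"):
    c=cams.read_camera(n); pickle.dump(c,open(n+'.pkl','wb')); save(c,n+'0.png',None,1.4)
    print(n,{k:v for k,v in c.items() if k!='image'})
E
```

```text
{'t': 0.0, 'joints': array([-1.36560987e+00,  4.91564366e-01,  1.55944653e+00,  2.00105722e-06,
        1.09168844e+00, -1.05596363e-01]), 'qvel': array([-3.32370957e-04, -4.93442507e-04,  9.37465157e-04, -1.53103853e-03,
        2.95496026e-05, -1.46227423e-03]), 'tau': array([-3.00335400e-03, -6.12652159e+01, -2.58190155e+01,  6.91776141e-02,
        4.82102029e-02, -1.13347062e-04]), 'eef_pos': array([ 191.14528994, -595.02166076,  404.15964886]), 'tcp_rot': array([-1.67799633,  1.56968964,  1.77437822]), 'ft_force': array([-0.89175938, -0.62200054, -0.2329253 ]), 'moment': array([-0.02995015,  0.00905231, -0.01449153]), 'opening': 0.9998961561266977} 190.1
scene {'fx': 401.93800943023507, 'fy': 401.93800943023507, 'cx': 288.1161382116344, 'cy': 208.93339902742483, 'position': array([-127.17362269,  545.5565926 ,  932.88910463]), 'orientation': array([-2.3625788 , -0.00889361, -2.06845905])}
top {'fx': 467.3280105887303, 'fy': 467.3280105887303, 'cx': 268.39719473632084, 'cy': 212.0155135385472, 'position': array([-460.72721034,  437.61048423, 1465.18305638]), 'orientation': array([-2.47853697, -0.00356206, -1.83715804])}
```

View pics/scene0.png

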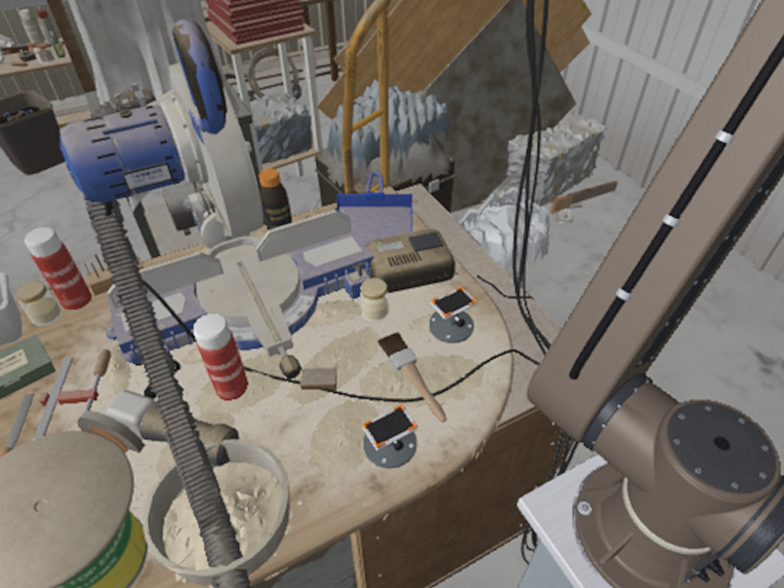

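View pics/top0.png

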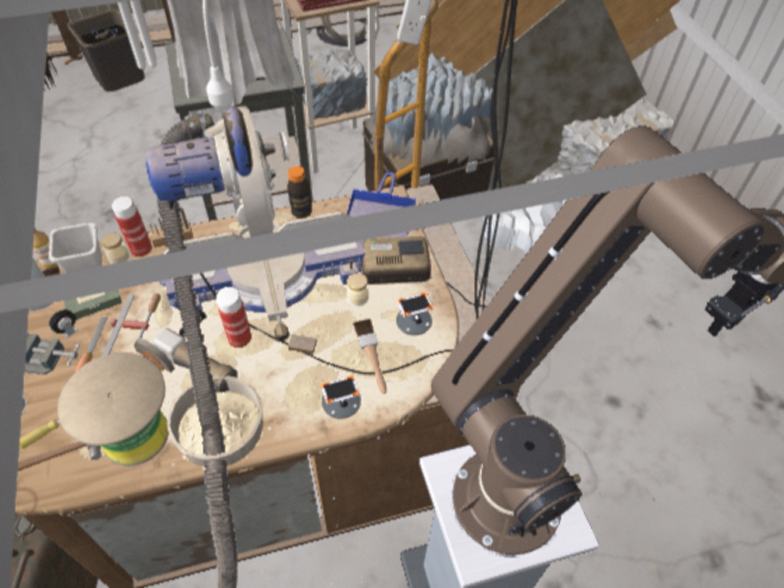

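Two stands: scene image (390,437) near the base and (453,315) farther away (top image (341,397) and (414,315)). The far one fits "farthest from base". The block is the small brown brick at scene (319,379). Next is an enlarged crop to confirm both and read pixel positions.

Run:
```python
from h import *
import pickle
c=pickle.load(open('scene.pkl','rb')); 
save(c,'c1.png',(205,180,355,290),5.2)
t=pickle.load(open('top.pkl','rb')); save(t,'c2.png',(190,190,330,295),5.6)
for n,u,v,z in(('near',390/1.4,447/1.4,0),('far',453/1.4,325/1.4,0),('block',319/1.4,376/1.4,10)): print(n,pix2w(c,u,v,z))
for n,u,v,z in(('near',341/1.4,404/1.4,0),('far',414/1.4,321/1.4,0),('block',302/1.4,342/1.4,10)): print(n,pix2w(t,u,v,z))
```

```text
near [340.13722911 310.10631751   0.        ]
far [538.25794614  49.95808185   0.        ]
block [542.19556602 365.2676404   10.        ]
near [ 3.34239438e+02  3.06038357e+02 -2.27373675e-13]
far [ 5.32589392e+02  5.16658096e+01 -2.27373675e-13]
block [537.76912967 364.42424913  10.        ]
```

View pics/c1.png

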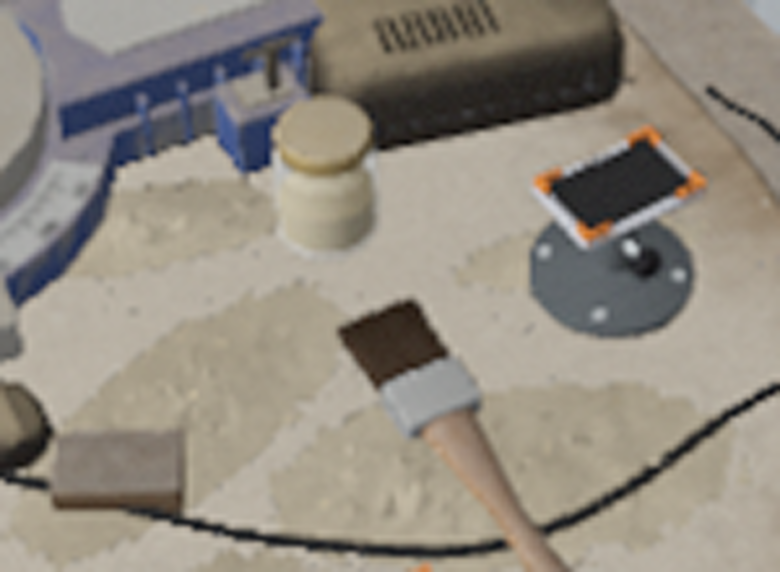

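View pics/c2.png

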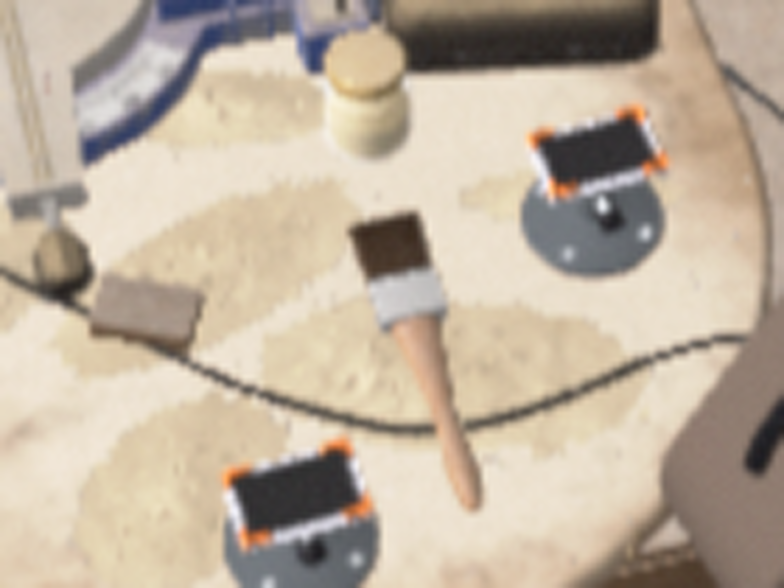

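Crop c1: block top face corners (62,431),(183,432),(183,497),(53,495); the far stand's platform is at (620,185) on its foot at (611,274), knob facing the camera. The jar is at (325,180), brush at (430,390). The far stand is confirmed as the target. Next I fit poses jointly in both views.

```bash
cat > fit.py <<'E'
from h import *
import pickle
from scipy.optimize import least_squares
S=pickle.load(open('scene.pkl','rb'));T=pickle.load(open('top.pkl','rb'))
a=lambda L:(np.array(L,float)+.5)/5.2-.5+[205,180]
b=lambda L:(np.array(L,float)+.5)/5.6-.5+[190,190]
def pts(p,corn):
    x,y,w=p[:3]; c,s=np.cos(w),np.sin(w)
    return [[x+c*q[0]-s*q[1],y+s*q[0]+c*q[1],q[2]] for q in corn]
def solve(name,corn,px1,px2,p0,hz=False):
    for mode,cs in(('both',((S,px1),(T,px2))),('scene',((S,px1),)),('top',((T,px2),))):
        def f(p):
            cc=[[q[0],q[1],q[2]+(p[3] if hz else 0)] for q in corn]
            P=pts(p,cc); return np.concatenate([(np.array([w2pix(c,k) for k in P])-px).ravel() for c,px in cs])
        r=least_squares(f,p0); print(name,mode,r.x.round(3),'rms px',np.sqrt(np.mean(r.fun**2)).round(2))
# image order: far-left, far-right, near-right, near-left ; far=+x, left=+y
B=[[21,35,20],[21,-35,20],[-21,-35,20],[-21,35,20],[-21,35,0],[-21,-35,0]]
solve('block',B,a([(62,431),(183,432),(183,497),(53,495),(53,508),(182,511)]),b([(107,276),(203,291),(188,345),(92,325),(92,335),(187,353)]),[540,365,0])
P=[[28,42,4],[28,-42,4],[-28,-42,4],[-28,42,4]]
solve('stand',P,a([(536,180),(648,128),(705,185),(585,242)]),b([(530,135),(641,108),(666,165),(555,198)]),[540,50,0,80],True)
for c,px in((S,a([(611,274)])),(T,b([(592,222)]))): print('foot',pix2w(c,*px[0],4))
for n,c,px,z in(('jar lid',S,a([(324,135)]),85),('jar lid',T,b([(365,63)]),85),('brush tip',S,a([(375,320)]),10),('brush tip',T,b([(388,230)]),10),('brush end',T,b([(470,500)]),8),('can',S,[(212/1.4,325/1.4)],190),('leads',S,[(522/1.4,295/1.4)],0)): print(n,pix2w(c,*px[0],z).round(0))
E
python3 fit.py
```

```text
block both [ 5.34508e+02  3.66409e+02 -4.96000e-01] rms px 0.91
block scene [ 5.36599e+02  3.67301e+02 -5.03000e-01] rms px 0.69
block top [ 5.30665e+02  3.64585e+02 -4.84000e-01] rms px 0.62
stand both [5.48928e+02 4.77420e+01 5.30000e-02 5.99380e+01] rms px 0.68
stand scene [5.68157e+02 3.46780e+01 5.30000e-02 3.84070e+01] rms px 0.28
stand top [ 5.99426e+02  2.73700e+01  4.50000e-02 -1.57700e+01] rms px 0.23
foot [537.0355833   56.40675455   4.        ]
foot [530.53425371  54.17338329   4.        ]
jar lid [647. 188.  85.]
jar lid [644. 185.  85.]
brush tip [567. 198.  10.]
brush tip [556. 193.  10.]
brush end [340. 195.   8.]
can [601. 523. 190.]
leads [ 541. -141.    0.]
```

```bash
cat > tri.py <<'E'
from fit import *
def tri(n,u1,u2):
    A=[];o=[]
    f=lambda p:np.concatenate([w2pix(S,p)-u1,w2pix(T,p)-u2])
    r=least_squares(f,[550,200,50]);print(n,r.x.round(0),'px',np.abs(r.fun).max().round(1))
tri('knob',a([(18,430)])[0],b([(62,260)])[0])
tri('canTop',np.array([212,325])/1.4,np.array([230,298])/1.4)
tri('leads',np.array([520,298])/1.4,np.array([480,308])/1.4)
s=monitor.state(); M=rot(s['tcp_rot']);print(M.round(4),s['eef_pos'])
print('base of can',pix2w(S,229/1.4,390/1.4,0),pix2w(T,238/1.4,340/1.4,0))
E
python3 tri.py|tail -8
```

```text
leads [ 541. -141.    0.]
knob [561. 412.  48.] px 0.4
canTop [573. 522. 216.] px 1.5
leads [ 556. -155.  -34.] px 1.1
[[-2.000e-04  3.059e-01 -9.521e-01]
 [ 9.000e-04 -9.521e-01 -3.059e-01]
 [-1.000e+00 -9.000e-04 -1.000e-04]] [ 191.16305552 -595.00262049  404.24759621]
base of can [601.90051961 533.52250447   0.        ] [596.07927084 529.37051175   0.        ]
```

```bash
cat >> h.py <<'E'
def mv(M,p0,pts):
    for p in pts: print(p,'->',(M.T@(np.array(p,float)-p0)/10).round(2))
E
python3 - <<'E'
from h import *
s=monitor.state();mv(rot(s['tcp_rot']),np.array([191.157,-595.049,404.761]),[(310,-300,405),(380,-150,405),(430,50,405),(531.7,360,405),(531.7,360,280)])
E
```

```text
(310, -300, 405) -> [  0.   -24.46 -20.34]
(380, -150, 405) -> [ 1.000e-02 -3.660e+01 -3.159e+01]
(430, 50, 405) -> [ 3.000e-02 -5.411e+01 -4.247e+01]
(531.7, 360, 405) -> [ 6.000e-02 -8.051e+01 -6.163e+01]
(531.7, 360, 280) -> [ 12.56 -80.5  -61.63]
```

Emit:
{"name": "apply_moves", "arguments": {"series": [[-1,[0,-24.5,-20.3],-0.3],[-1,[0,-24.5,-20.3],-0.3],[-1,[0,-24.5,-20.3],-0.3],[-1,[0,-24.5,-20.3],-0.3],[-1,[0,-24.5,-20.3],-0.3],[-1,[0,-24.5,-20.3],-0.3],[-1,[0,-36.6,-31.6],-0.4],[-1,[0,-36.6,-31.6],-0.4],[-1,[0,-36.6,-31.6],-0.4],[-1,[0,-54.1,-42.5],-0.6],[-1,[0,-54.1,-42.5],-0.6],[-1,[0,-54.1,-42.5],-0.6],[-1,[0,-54.1,-42.5],-0.6]]}}

```text
t: 1.72
eef_pos: [431.0, 52.3, 404.6]
tcp_rot: [2.046, 1.571, -0.182]
ft_force: [-0.3, -1.3, -0.3]
opening: 1.002
```

Run:
```python
from h import *
s=monitor.state();M=rot(s['tcp_rot']);print(M.round(3),np.arctan2(M[1,1],M[0,1]),s['eef_pos'],s['joints'])
mv(M,s['eef_pos'],[(531.7,360,405),(531.7,360,290)])
```

```text
[[ 0.     0.792 -0.611]
 [-0.    -0.611 -0.792]
 [-1.     0.    -0.   ]] -0.6569759906503686 [431.04650065  52.2684129  404.56558917] [-3.16875286e-02  2.19977927e-01  2.00076871e+00 -2.01816156e-05
  9.20740137e-01  6.25300673e-01]
(531.7, 360, 405) -> [ -0.04 -10.82 -30.51]
(531.7, 360, 290) -> [ 11.46 -10.82 -30.51]
```

Emit:
{"name": "apply_moves", "arguments": {"series": [[-1,[0,-10.8,-30.5],-0.16],[-1,[0,-10.8,-30.5],-0.16],[-1,[0,-10.8,-30.5],-0.16],[-1,[0,-10.8,-30.5],-0.16],[-1,[0,-10.8,-30.5],-0.16],[-1,[0,-10.8,-30.5],-0.16],[-1,[11.5,-10.8,-30.5],-0.16],[-1,[11.5,-10.8,-30.5],-0.16],[-1,[11.5,-10.8,-30.5],-0.16]]}}

```text
t: 2.85
eef_pos: [532.1, 355.9, 286.4]
tcp_rot: [-0.553, 1.564, -2.624]
ft_force: [0.4, -1.1, 0.2]
opening: 1.002
```

Run:
```python
from h import *
import pickle
s=monitor.state();M=rot(s['tcp_rot']);print(np.arctan2(M[1,1],M[0,1]),s['eef_pos'],s['joints'],M.round(3))
c=cams.read_camera('scene');t=cams.read_camera('top')
pickle.dump((c,t),open('p2.pkl','wb'))
A=cv2.resize(c['image'][210:300,180:280,::-1],None,fx=5,fy=5,interpolation=cv2.INTER_CUBIC)
B=cv2.resize(t['image'][190:280,180:240,::-1],None,fx=5,fy=5,interpolation=cv2.INTER_CUBIC)
cv2.imwrite('pics/p2.png',np.hstack([A,B]))
tip=s['eef_pos']+M@[190,0,0]
for cc in(c,t):
  for y in(47.5,-47.5): print(w2pix(cc,tip+M@[0,y,0]))
```

```text
-0.5009314201709986 [532.08697992 355.9471789  286.37085004] [ 4.86495593e-01  6.42274149e-01  1.63096351e+00 -2.88556770e-04
  8.75589881e-01  9.87600942e-01] [[-0.006  0.877 -0.48 ]
 [-0.004 -0.48  -0.877]
 [-1.    -0.004  0.006]]
[231.65827374 237.11509011]
[227.86898652 265.20451286]
[220.43191229 221.53926847]
[212.52399869 242.39442152]
```

View pics/p2.png

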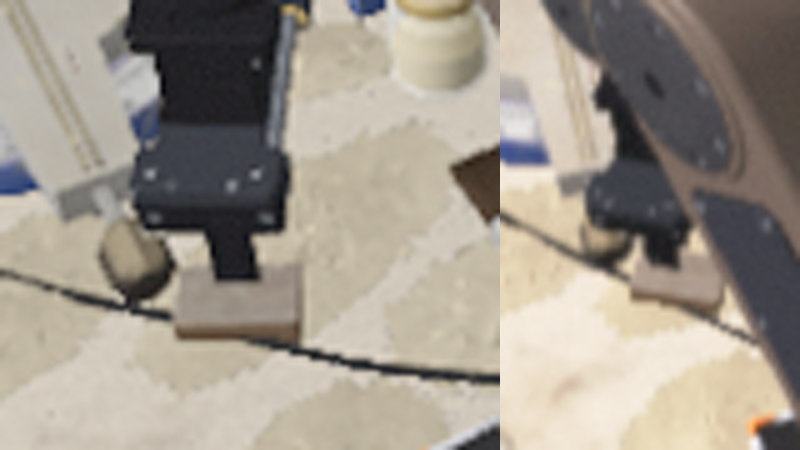

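Run:
```python
from h import *
s=monitor.state();M=rot(s['tcp_rot']);print(s['eef_pos'],M.round(3))
mv(M,s['eef_pos'],[(531.7,360,194)])
```

```text
[532.87823245 356.71265491 291.02179146] [[ 0.001  0.877 -0.48 ]
 [ 0.    -0.48  -0.877]
 [-1.     0.001 -0.001]]
(531.7, 360, 194) -> [ 9.7  -0.27 -0.23]
```

Emit:
{"name": "apply_moves", "arguments": {"series": [[-1,[5,-0.3,-0.2],0],[-1,[8,-0.3,-0.2],0],[-1,[9.7,-0.3,-0.2],0],[-1,[9.7,-0.3,-0.2],0],[-1,[9.7,-0.3,-0.2],0]]}}

```text
t: 3.58
eef_pos: [530.9, 360.5, 194.5]
tcp_rot: [2.525, 1.568, 0.454]
ft_force: [0.6, -0.1, 0.1]
opening: 1.001
```

Run:
```python
from h import *
import pickle
c=cams.read_camera('scene');s=monitor.state();M=rot(s['tcp_rot']);print(np.arctan2(M[1,1],M[0,1]),s['eef_pos'],s['ft_force'])
save(c,'p3.png',(190,220,280,290),8)
pickle.dump((c,s),open('p3.pkl','wb'))
tip=s['eef_pos']+M@[190,0,0]
for q in([0,-59.5,10],[0,-59.5,-10],[0,-47.5,10],[0,-47.5,-10],[0,59.5,0]): print(q,(w2pix(c,tip+M@q)-[190,220])*8)
```

```text
-0.5000880689883755 [530.77290095 360.51015922 194.40183502] [-0.73564481  1.02345312 -0.18520807]
[0, -59.5, 10] [340.20198898 560.77311909]
[0, -59.5, -10] [280.95837732 560.28918494]
[0, -47.5, 10] [343.70755505 530.66812706]
[0, -47.5, -10] [284.91992696 530.18457374]
[0, 59.5, 0] [345.23029405 281.14833741]
```

View pics/p3.png

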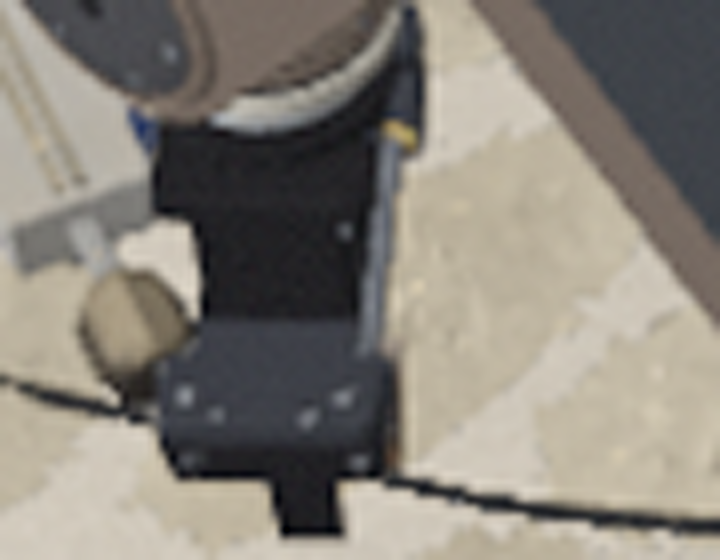

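Finger tip at (282–343, 536) in this crop matches the projected model, and the gripper straddles the block; I close the fingers and lift.

Emit:
{"name": "apply_moves", "arguments": {"series": [[1,[0,0,0],0],[1,[0,0,0],0],[1,[0,0,0],0],[1,[0,0,0],0],[1,[0,0,0],0],[1,[0,0,0],0],[1,[-4,0,0],0],[1,[-8,0,0],0],[1,[-14,0,0],0],[1,[-14,0,0],0],[1,[-14,0,0],0]]}}

```text
t: 5.0
eef_pos: [530.1, 360.2, 332.1]
tcp_rot: [-0.448, 1.57, -2.519]
ft_force: [-0.5, -1.7, -1.9]
opening: 0.438
```

Run:
```python
from h import *
s=monitor.state();M=rot(s['tcp_rot']);print(np.arctan2(M[1,1],M[0,1]),s['eef_pos'],s['ft_force'],s['opening'],M.round(3))
mv(M,s['eef_pos'],[(470,230,335),(536.5,57,335)])
```

```text
-0.5000365853621226 [530.07127367 360.18991689 332.08457495] [-0.46640851 -1.69512838 -1.93839509] 0.4378507301195073 [[-0.001  0.878 -0.479]
 [-0.    -0.479 -0.878]
 [-1.    -0.     0.001]]
(470, 230, 335) -> [-0.28  0.97 14.31]
(536.5, 57, 335) -> [-0.28 15.1  26.3 ]
```

Emit:
{"name": "apply_moves", "arguments": {"series": [[1,[-0.3,3.8,6.6],-0.14],[1,[-0.3,7.6,13.2],-0.28],[1,[-0.3,11.4,19.7],-0.42],[1,[-0.3,13.3,23],-0.5],[1,[-0.3,15.1,26.3],-0.553],[1,[-0.3,15.1,26.3],-0.553],[1,[-0.3,15.1,26.3],-0.553],[1,[-0.3,15.1,26.3],-0.553],[1,[-0.3,15.1,26.3],-0.553]]}}

```text
t: 6.12
eef_pos: [536.7, 58.2, 335.5]
tcp_rot: [-1.444, 1.57, -2.96]
ft_force: [0.2, -0.3, -0.8]
opening: 0.438
```

Run:
```python
from h import *
import pickle
c=cams.read_camera('scene');t=cams.read_camera('top');s=monitor.state();M=rot(s['tcp_rot']);print(np.arctan2(M[1,1],M[0,1]),s['eef_pos'],s['ft_force'],s['joints'],M.round(3))
pickle.dump((c,t,s),open('p4.pkl','wb'))
A=cv2.resize(c['image'][180:255,290:360,::-1],None,fx=7,fy=7,interpolation=cv2.INTER_CUBIC)
B=cv2.resize(t['image'][160:235,260:304,::-1],None,fx=7,fy=7,interpolation=cv2.INTER_CUBIC)
cv2.imwrite('pics/p4.png',np.hstack([A,B]))
```

```text
0.05413664722580404 [536.73177735  57.88187199 335.62428163] [-0.07536331 -0.72280543 -1.03448286] [-1.49370586e-02  4.55796528e-01  1.84501162e+00 -1.26185053e-04
  8.40905367e-01 -6.89895668e-02] [[-0.     0.999  0.054]
 [-0.     0.054 -0.999]
 [-1.    -0.     0.   ]]
```

View pics/p4.png

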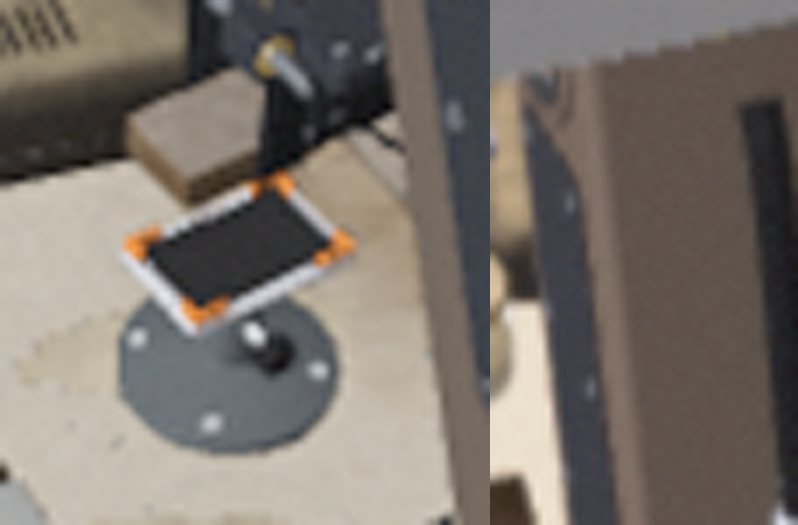

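Left half: the held block's corners at (128,120), (187,178), bottom (187,203); platform corners at (124,243), (290,176), (356,243), (196,328); foot extremes 119/339/453. Fitting these now.

```bash
cat > fit2.py <<'E'
from h import *
import pickle
from scipy.optimize import least_squares
C,T,s=pickle.load(open('p4.pkl','rb')); M=rot(s['tcp_rot']); E=s['eef_pos']
k=lambda L:(np.array(L,float)+.5)/7-.5+[290,180]
def W(p,corn):
    x,y,w=p[:3];c,sn=np.cos(w),np.sin(w);return [[x+c*q[0]-sn*q[1],y+sn*q[0]+c*q[1],q[2]] for q in corn]
proj=lambda P:np.array([w2pix(C,q) for q in P])
zb=E[2]-194.4; yaw=.054
blk=[[21,35,zb+20],[-21,35,zb+20],[21,35,zb],[-21,35,zb]]
pb=k([(128,118),(187,178),(131,150),(187,204)])
f=lambda p:(proj(W([p[0],p[1],yaw],blk))-pb).ravel()
r=least_squares(f,E[:2]);print('block',r.x,'minus tcp',r.x-E[:2],f(r.x).round(2))
pp=k([(124,243),(290,176),(356,243),(196,328)]);th=np.linspace(0,2*np.pi,200)
L=k([(119,365)])[0,0];Rr=k([(339,365)])[0,0];Bt=k([(230,453)])[0,1]
def g(p):
    q=proj(W(p,[[a,b,p[3]+4] for a,b in((28,42),(28,-42),(-28,-42),(-28,42))]))
    d=proj([[p[0]+50*np.cos(t),p[1]+50*np.sin(t),p[4]] for t in th])
    return np.concatenate([(q-pp).ravel(),[d[:,0].min()-L,d[:,0].max()-Rr,d[:,1].max()-Bt]])
for fz in(0,4,8):
    r2=least_squares(lambda p:g([*p,fz]),[536,56,.05,75]);print('stand fz',fz,r2.x.round(3),r2.fun.round(2))
for h in(66,70,74,78,82):
    r3=least_squares(lambda p:g([*p,h,0])[:8],[536,56,.05]);print(h,r3.x.round(3),np.sqrt(np.mean(r3.fun**2)).round(3))
E
python3 fit2.py
```

```text
block [539.48012423  65.65404333] minus tcp [2.74834688 7.77217133] [ 0.24 -0.76  0.34 -0.26 -0.5  -0.2  -0.09  1.17]
stand fz 0 [5.41684e+02 5.23190e+01 4.70000e-02 7.14790e+01] [-0.24 -0.14 -0.79 -0.75  0.78  1.14  0.1  -0.23 -0.41  0.55 -0.11]
stand fz 4 [5.39059e+02 5.42620e+01 4.70000e-02 7.48470e+01] [-0.31 -0.14 -0.78 -0.79  0.84  1.13  0.08 -0.18 -0.47  0.63 -0.13]
stand fz 8 [5.36434e+02 5.62040e+01 4.80000e-02 7.82140e+01] [-0.38 -0.14 -0.77 -0.83  0.91  1.13  0.06 -0.13 -0.53  0.7  -0.15]
66 [5.45955e+02 4.90530e+01 4.60000e-02] 0.615
70 [5.42849e+02 5.13410e+01 4.70000e-02] 0.629
74 [5.39744e+02 5.36300e+01 4.70000e-02] 0.646
78 [5.36639e+02 5.59180e+01 4.80000e-02] 0.666
82 [5.33535e+02 5.82070e+01 4.80000e-02] 0.69
```

Run:
```python
from h import *
s=monitor.state();M=rot(s['tcp_rot'])
mv(M,s['eef_pos'],[(536.4,46.5,335.6),(536.4,46.5,288)])
```

```text
(536.4, 46.5, 335.6) -> [ 0.   -0.09  1.13]
(536.4, 46.5, 288) -> [ 4.76 -0.09  1.13]
```

Emit:
{"name": "apply_moves", "arguments": {"series": [[1,[1,-0.1,1.1],0.006],[1,[3,-0.1,1.1],0.006],[1,[4.8,-0.1,1.1],0.006],[1,[4.8,-0.1,1.1],0.006],[1,[4.8,-0.1,1.1],0.006],[1,[4.8,-0.1,1.1],0.006]]}}

```text
t: 6.98
eef_pos: [536.4, 46.0, 288.3]
tcp_rot: [1.382, 1.57, -0.142]
ft_force: [0.1, -0.8, -1.4]
opening: 0.441
```

Run:
```python
from h import *
import pickle
c=cams.read_camera('scene');t=cams.read_camera('top');s=monitor.state();M=rot(s['tcp_rot']);print(np.arctan2(M[1,1],M[0,1]),s['eef_pos'],s['ft_force'])
pickle.dump((c,t,s),open('p5.pkl','wb'))
save(c,'p5.png',(295,185,355,245),10)
```

```text
0.04705517742208273 [536.40444331  46.08746367 288.24119006] [-0.17483008 -0.15912625 -1.33036081]
```

View pics/p5.png

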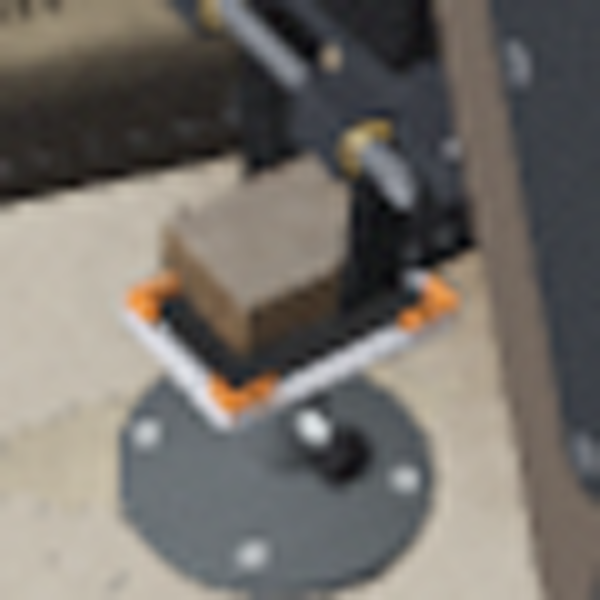

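```bash
cat > fit3.py <<'E'
from h import *
import pickle
from scipy.optimize import least_squares
C,T,s=pickle.load(open('p5.pkl','rb')); M=rot(s['tcp_rot']); E=s['eef_pos']; yaw=.047
k=lambda L:(np.array(L,float)+.5)/10-.5+[295,185]
def W(p,corn):
    x,y,w=p[:3];c,sn=np.cos(w),np.sin(w);return [[x+c*q[0]-sn*q[1],y+sn*q[0]+c*q[1],q[2]] for q in corn]
proj=lambda P:np.array([w2pix(C,q) for q in P])
zb=E[2]-194.4
blk=[[21,35,zb+20],[-21,35,zb+20],[-21,35,zb],[21,35,zb]]
pb=k([(165,232),(245,304),(242,353),(170,266)])
f=lambda p:(proj(W([p[0],p[1],yaw],blk))-pb).ravel()
r=least_squares(f,E[:2]);print('block',r.x,'minus tcp',r.x-E[:2],f(r.x).round(2),'zb',zb)
pp=k([(127,297),(460,295),(238,400)])
for h in(62,66,70,72,74,76,78,82):
    g=lambda p:(proj(W(p,[[a,b,h+4] for a,b in((28,42),(-28,-42),(-28,42))]))-pp).ravel()
    q=least_squares(g,[536,56,.05]);d=q.x[:2]-r.x;print(h,q.x.round(3),'stand-block',d.round(1),np.abs(q.fun).max().round(2))
E
python3 fit3.py
```

```text
block [538.17687073  53.66492374] minus tcp [1.77242742 7.57746008] [ 0.13 -1.29  0.36  0.57  0.21  0.51 -0.71  0.16] zb 93.84119006259746
62 [5.52936e+02 4.51540e+01 9.60000e-02] stand-block [14.8 -8.5] 0.71
66 [5.49867e+02 4.74000e+01 9.70000e-02] stand-block [11.7 -6.3] 0.74
70 [5.46798e+02 4.96460e+01 9.80000e-02] stand-block [ 8.6 -4. ] 0.78
72 [5.45263e+02 5.07690e+01 9.80000e-02] stand-block [ 7.1 -2.9] 0.8
74 [5.43729e+02 5.18920e+01 9.80000e-02] stand-block [ 5.6 -1.8] 0.82
76 [5.42194e+02 5.30150e+01 9.90000e-02] stand-block [ 4.  -0.7] 0.83
78 [5.4066e+02 5.4138e+01 9.9000e-02] stand-block [2.5 0.5] 0.85
82 [5.37591e+02 5.63840e+01 1.00000e-01] stand-block [-0.6  2.7] 0.89
```

```bash
cat > org.py <<'E'
from h import *
import pickle
from scipy.optimize import least_squares
def cents(c,box):
    x0,y0,x1,y1=box; im=c['image'][y0:y1,x0:x1].astype(float)
    o=np.clip((im[...,0]-im[...,2])-70,0,None); m=(o>0).astype(np.uint8)
    n,l,st,ce=cv2.connectedComponentsWithStats(m,connectivity=8); out=[]
    for i in range(1,n):
        if st[i,4]>=4:
            v,u=np.nonzero(l==i); w=o[v,u]; out.append((np.average(u,weights=w)+x0,np.average(v,weights=w)+y0,w.sum()))
    return np.array(out)
def fit(c,P4,h,p0=(538,54,.06,25.5,39)):
    def f(p):
        x,y,w,a,b=p;cc,s=np.cos(w),np.sin(w)
        return np.concatenate([w2pix(c,[x+cc*q-s*r,y+s*q+cc*r,h+3])-px for (q,r),px in zip(((a,b),(a,-b),(-a,-b),(-a,b)),P4)])
    return least_squares(f,p0)
def order(P): # far-left, far-right, near-right, near-left: left,top,right,bottom
    P=P[:,:2]; return P[[P[:,0].argmin(),P[:,1].argmin(),P[:,0].argmax(),P[:,1].argmax()]]
if __name__=='__main__':
    S=pickle.load(open('scene.pkl','rb'));T=pickle.load(open('top.pkl','rb'));C4=pickle.load(open('p4.pkl','rb'))[0]
    for n,c,b in(('S',S,(300,195,345,230)),('C4',C4,(300,195,345,230)),('T',T,(280,205,312,228))):
        P=cents(c,b);print(n,P.round(2).tolist())
        if len(P)==4:
            for h in(66,70,74,78,82):
                r=fit(c,order(P),h);print(h,r.x.round(3),np.abs(r.fun).max().round(2))
E
python3 org.py
```

```text
S [[328.78, 205.63, 648.0], [309.29, 214.48, 613.0], [337.58, 215.0, 667.0], [318.17, 224.03, 629.0]]
66 [5.47915e+02 4.99360e+01 5.70000e-02 2.28100e+01 3.54920e+01] 0.09
70 [5.44789e+02 5.22310e+01 5.70000e-02 2.27040e+01 3.53280e+01] 0.09
74 [5.41663e+02 5.45250e+01 5.70000e-02 2.25990e+01 3.51640e+01] 0.09
78 [5.38537e+02 5.68200e+01 5.70000e-02 2.24930e+01 3.49990e+01] 0.09
82 [5.35412e+02 5.91150e+01 5.70000e-02 2.23870e+01 3.48350e+01] 0.09
C4 [[330.09, 205.79, 387.0], [309.37, 214.46, 704.0], [337.56, 215.01, 788.0], [318.23, 224.0, 737.0]]
66 [5.47295e+02 4.90600e+01 3.50000e-02 2.20510e+01 3.60570e+01] 0.49
70 [5.44172e+02 5.13590e+01 3.50000e-02 2.19490e+01 3.58900e+01] 0.49
74 [5.41049e+02 5.36580e+01 3.50000e-02 2.18470e+01 3.57230e+01] 0.49
78 [5.37926e+02 5.59560e+01 3.50000e-02 2.17450e+01 3.55560e+01] 0.49
82 [5.34804e+02 5.82550e+01 3.50000e-02 2.16420e+01 3.53890e+01] 0.49
T [[302.62, 209.55, 558.0], [285.35, 214.01, 334.0], [306.94, 218.65, 535.0], [289.34, 223.28, 458.0]]
66 [5.42908e+02 5.05870e+01 4.90000e-02 2.28560e+01 3.49460e+01] 0.04
70 [5.40033e+02 5.16960e+01 4.90000e-02 2.27900e+01 3.48460e+01] 0.04
74 [5.37157e+02 5.28040e+01 4.90000e-02 2.27250e+01 3.47460e+01] 0.04
78 [5.34282e+02 5.39130e+01 4.90000e-02 2.26590e+01 3.46460e+01] 0.04
82 [5.31407e+02 5.50220e+01 4.90000e-02 2.25940e+01 3.45460e+01] 0.04
```

Emit:
{"name": "apply_moves", "arguments": {"series": [[1,[0,0.2,-0.2],-0.008],[1,[0.5,0.2,-0.2],-0.008],[1,[1.0,0.2,-0.2],-0.008],[1,[1.0,0.2,-0.2],-0.008],[1,[1.0,0.2,-0.2],-0.008]]}}

```text
t: 7.7
eef_pos: [538.3, 48.2, 277.6]
tcp_rot: [-1.046, 1.571, -2.562]
ft_force: [0.2, -1.2, -1.8]
opening: 0.441
```

Emit:
{"name": "apply_moves", "arguments": {"series": [[1,[0.1,0,0],0],[1,[0.2,0,0],0],[1,[0.2,0,0],0],[1,[0.2,0,0],0]]}}

```text
t: 8.2
eef_pos: [538.3, 48.2, 275.7]
tcp_rot: [0.655, 1.571, -0.861]
ft_force: [0.9, 0.0, -1.1]
opening: 0.442
```

Emit:
{"name": "apply_moves", "arguments": {"series": [[1,[0.1,0,0],0],[1,[0.2,0,0],0],[1,[0.2,0,0],0],[1,[0.2,0,0],0]]}}

```text
t: 8.7
eef_pos: [538.3, 48.2, 273.8]
tcp_rot: [1.23, 1.57, -0.286]
ft_force: [0.1, 0.4, 2.4]
opening: 0.439
```

Run:
```python
from h import *
import pickle
c=cams.read_camera('scene');t=cams.read_camera('top');s=monitor.state();M=rot(s['tcp_rot']);print(np.arctan2(M[1,1],M[0,1]),s['eef_pos'],s['ft_force'],s['moment'])
pickle.dump((c,t,s),open('p6.pkl','wb'))
save(c,'p6.png',(300,190,350,235),13)
from org import cents
print(cents(c,(300,195,345,230)).round(2))
```

```text
0.0549169764816716 [538.29728     48.18982133 273.83767261] [-0.8724432  -0.20208952  0.53282964] [ 0.16956868 -0.06995514 -0.00591061]
[[308.76 214.99 384.  ]
 [337.49 215.46 557.  ]
 [318.2  224.01 682.  ]]
```

View pics/p6.png

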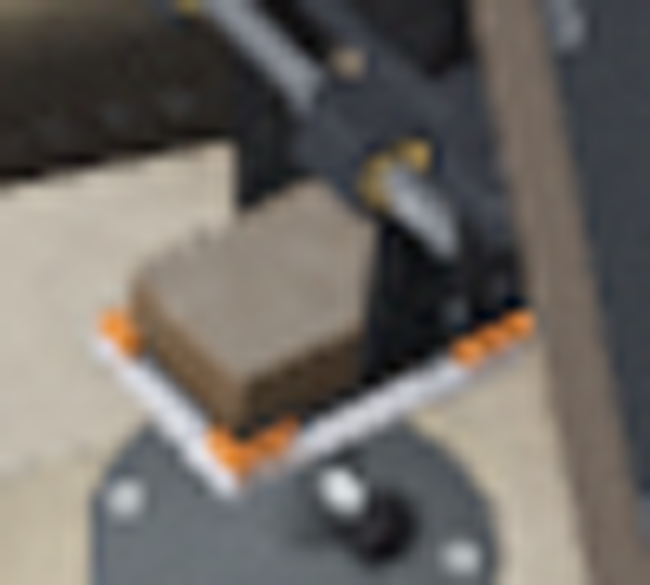

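```bash
cat > fit4.py <<'E'
from h import *
from org import *
S=pickle.load(open('scene.pkl','rb'));C,T,s=pickle.load(open('p6.pkl','rb'));E=s['eef_pos'];yaw=.055
P=order(cents(S,(300,195,345,230)))
print(np.abs(np.array(S['position'])-C['position']).max())
k=lambda L:(np.array(L,float)+.5)/13-.5+[300,190]
pb=k([(133,272),(240,378),(235,427)])
zb=E[2]-194.4;c_,s_=np.cos(yaw),np.sin(yaw)
def f(p): return np.concatenate([w2pix(C,[p[0]+c_*a-s_*b,p[1]+s_*a+c_*b,z])-q for (a,b,z),q in zip(((21,35,zb+20),(-21,35,zb+20),(-21,35,zb)),pb)])
r=least_squares(f,E[:2]);print('block',r.x,'-tcp',r.x-E[:2],f(r.x).round(2),'zb',zb)
for h in(zb,zb-2,zb-4):
    q=fit(S,P,h);d=q.x[:2]-r.x;print(round(h,1),q.x[:3].round(3),'stand-block in stand axes',(c_*d[0]+s_*d[1]).round(1),(-s_*d[0]+c_*d[1]).round(1))
    K=lambda X:((w2pix(C,X)-[300,190]+.5)*13-.5).round(0)
    print(' lip inner top corners px',[K([q.x[0]+c_*a-s_*b,q.x[1]+s_*a+c_*b,h+4]) for a,b in((23,37),(-23,37),(-23,-37))],'mat',[K([q.x[0]+c_*a-s_*b,q.x[1]+s_*a+c_*b,h]) for a,b in((23,37),(-23,37),(-23,-37))])
E
python3 fit4.py
```

```text
0.0
block [541.41788629  55.60348382] -tcp [3.12060629 7.4136625 ] [ 0.03 -0.9   0.01 -0.06 -0.04  0.92] zb 79.43767260754467
79.4 [5.37414e+02 5.76450e+01 5.70000e-02] stand-block in stand axes -3.9 2.3
 lip inner top corners px [array([119., 322.]), array([235., 451.]), array([505., 325.])] mat [array([118., 334.]), array([234., 463.]), array([503., 338.])]
77.4 [5.38977e+02 5.64980e+01 5.70000e-02] stand-block in stand axes -2.4 1.0
 lip inner top corners px [array([119., 322.]), array([235., 451.]), array([505., 325.])] mat [array([119., 334.]), array([234., 463.]), array([503., 338.])]
75.4 [5.4054e+02 5.5350e+01 5.7000e-02] stand-block in stand axes -0.9 -0.2
 lip inner top corners px [array([120., 322.]), array([235., 450.]), array([504., 325.])] mat [array([119., 334.]), array([234., 462.]), array([502., 338.])]
```

Contact at TCP z≈274. The image can't say whether that is the mat or a lip, so I lift, shift to the position that fits both cases, and feel again.

Emit:
{"name": "apply_moves", "arguments": {"series": [[1,[-0.4,0,0],0],[1,[-0.8,0,0],0],[1,[-0.8,-0.24,-0.1],0],[1,[-0.8,-0.24,-0.1],0],[1,[-0.3,-0.24,-0.1],0],[1,[-0.2,-0.24,-0.1],0],[1,[-0.2,-0.24,-0.1],0],[1,[-0.2,-0.24,-0.1],0]]}}

```text
t: 9.8
eef_pos: [535.9, 49.1, 275.7]
tcp_rot: [-0.197, 1.571, -1.713]
ft_force: [0.1, -1.2, -0.8]
opening: 0.439
```

Emit:
{"name": "apply_moves", "arguments": {"series": [[1,[0.1,0,0],0],[1,[0.1,0,0],0],[1,[0.1,0,0],0]]}}

```text
t: 10.18
eef_pos: [535.8, 49.1, 274.7]
tcp_rot: [0.057, 1.571, -1.459]
ft_force: [0.4, -0.5, -1.2]
opening: 0.441
```

Emit:
{"name": "apply_moves", "arguments": {"series": [[1,[0.1,0,0],0],[1,[0.1,0,0],0],[1,[0.1,0,0],0]]}}

```text
t: 10.55
eef_pos: [535.8, 49.1, 273.8]
tcp_rot: [1.295, 1.571, -0.221]
ft_force: [-1.5, -0.0, 1.5]
opening: 0.438
```

Emit:
{"name": "apply_moves", "arguments": {"series": [[1,[0,-0.1,0],0],[1,[0,-0.1,0],0],[1,[0,-0.1,0],0]]}}

```text
t: 10.92
eef_pos: [535.1, 49.0, 273.9]
tcp_rot: [1.444, 1.57, -0.072]
ft_force: [3.2, 0.2, 2.2]
opening: 0.443
```

Emit:
{"name": "apply_moves", "arguments": {"series": [[1,[0,-0.1,0],0],[1,[0,-0.1,0],0],[1,[0,-0.1,0],0]]}}

```text
t: 11.3
eef_pos: [533.8, 48.9, 273.7]
tcp_rot: [-0.805, 1.571, -2.321]
ft_force: [2.9, -0.5, 3.7]
opening: 0.441
```

Emit:
{"name": "apply_moves", "arguments": {"series": [[1,[0,-0.1,0],0],[1,[0,-0.1,0],0],[1,[0,-0.1,0],0]]}}

```text
t: 11.68
eef_pos: [532.7, 48.9, 273.7]
tcp_rot: [-1.326, 1.57, -2.842]
ft_force: [0.8, -0.2, 3.3]
opening: 0.439
```

Run:
```python
from h import *
import pickle
c=cams.read_camera('scene');t=cams.read_camera('top');s=monitor.state();M=rot(s['tcp_rot']);print(np.arctan2(M[1,1],M[0,1]),s['eef_pos'],s['ft_force'],s['moment'])
pickle.dump((c,t,s),open('p7.pkl','wb'))
f=lambda c:cv2.resize(c['image'][190:235,300:344,::-1],None,fx=9,fy=9,interpolation=cv2.INTER_CUBIC)
c6=pickle.load(open('p6.pkl','rb'))[0]
cv2.imwrite('pics/p7.png',np.hstack([f(c6),f(c)]))
from org import cents
print(cents(c,(300,195,345,230)).round(2))
```

```text
0.05500109875703454 [532.74212835  48.91046422 273.65517978] [ 2.00060287 -0.59415155  2.64118623] [-0.12927462 -0.30427477 -0.01949913]
[[308.9  214.98 439.  ]
 [317.04 224.37 388.  ]]
```

View pics/p7.png

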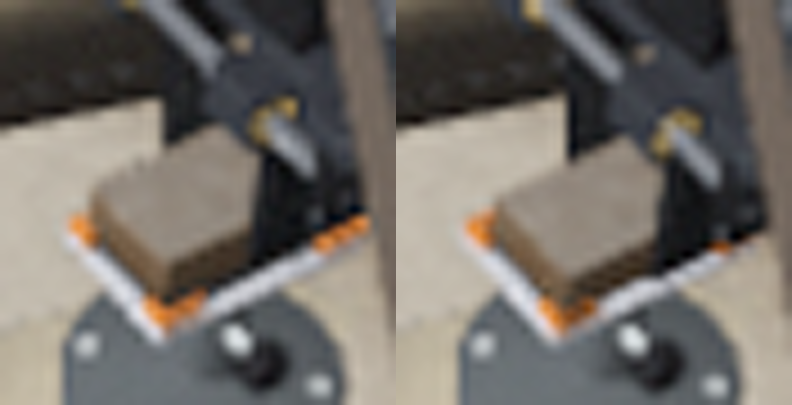

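Right half: the block overlaps the near orange lip (~(563,305)), so the felt surface is the lips and the mat lies about 4 mm lower (z≈75.5). I'll slide along x under light contact until it drops.

Emit:
{"name": "apply_moves", "arguments": {"series": [[1,[0,0.1,0.1],0],[1,[0,0.2,0.1],0],[1,[0,0.3,0.1],0],[1,[0,0.3,0.1],0],[1,[0,0.3,0.1],0]]}}

```text
t: 12.4
eef_pos: [535.9, 48.1, 273.6]
tcp_rot: [-0.964, 1.571, -2.48]
ft_force: [-0.6, 0.0, 0.9]
opening: 0.44
```

Emit:
{"name": "apply_moves", "arguments": {"series": [[1,[0,0.15,0],0],[1,[0,0.15,0],0],[1,[0,0.15,0],0]]}}

```text
t: 12.78
eef_pos: [537.5, 48.1, 273.7]
tcp_rot: [1.274, 1.57, -0.242]
ft_force: [0.1, -0.7, -0.3]
opening: 0.441
```

Emit:
{"name": "apply_moves", "arguments": {"series": [[1,[0,0.15,0],0],[1,[0,0.15,0],0],[1,[0,0.15,0],0]]}}

```text
t: 13.15
eef_pos: [538.9, 48.2, 273.7]
tcp_rot: [1.273, 1.571, -0.243]
ft_force: [-0.3, -0.4, 0.6]
opening: 0.44
```

Emit:
{"name": "apply_moves", "arguments": {"series": [[1,[0,0.15,0],0],[1,[0,0.15,0],0],[1,[0,0.15,0],0]]}}

```text
t: 13.52
eef_pos: [540.4, 48.3, 273.7]
tcp_rot: [1.023, 1.571, -0.493]
ft_force: [-0.9, 0.1, 0.5]
opening: 0.437
```

Emit:
{"name": "apply_moves", "arguments": {"series": [[1,[0,0.15,0],0],[1,[0,0.15,0],0],[1,[0,0.15,0],0]]}}

```text
t: 13.9
eef_pos: [541.9, 48.4, 273.7]
tcp_rot: [1.124, 1.571, -0.391]
ft_force: [-0.8, -0.7, 1.3]
opening: 0.439
```

Emit:
{"name": "apply_moves", "arguments": {"series": [[1,[0,-0.2,0],0],[1,[0,-0.3,0],0],[1,[0,-0.3,0.13],0],[1,[0,-0.3,0.13],0],[1,[0,-0.3,0.13],0]]}}

```text
t: 14.52
eef_pos: [538.9, 46.9, 273.6]
tcp_rot: [-1.234, 1.571, -2.75]
ft_force: [0.3, -0.4, -1.2]
opening: 0.437
```

Emit:
{"name": "apply_moves", "arguments": {"series": [[1,[0,0,0.13],0],[1,[0,0,0.13],0],[1,[0,0,0.13],0]]}}

```text
t: 14.9
eef_pos: [539.0, 45.6, 273.7]
tcp_rot: [-0.043, 1.571, -1.559]
ft_force: [0.9, -0.4, -0.4]
opening: 0.439
```

Emit:
{"name": "apply_moves", "arguments": {"series": [[1,[0,0,0.13],0],[1,[0,0,0.13],0],[1,[0,0,0.13],0]]}}

```text
t: 15.28
eef_pos: [539.1, 44.3, 273.7]
tcp_rot: [0.319, 1.571, -1.197]
ft_force: [0.1, 0.4, -1.1]
opening: 0.443
```

Emit:
{"name": "apply_moves", "arguments": {"series": [[1,[0,0,0.13],0],[1,[0,0,0.13],0],[1,[0,0,0.13],0]]}}

```text
t: 15.65
eef_pos: [539.2, 43.1, 273.8]
tcp_rot: [0.549, 1.571, -0.967]
ft_force: [-0.8, 0.1, -0.1]
opening: 0.439
```

It came free between y≈47 and 44. I go to y≈45.5 and lower between the lips.

Emit:
{"name": "apply_moves", "arguments": {"series": [[1,[0,0,-0.24],0],[1,[0,0,-0.24],0],[1,[0,0,-0.24],0]]}}

```text
t: 16.02
eef_pos: [539.0, 45.5, 273.7]
tcp_rot: [-0.687, 1.571, -2.203]
ft_force: [-0.9, 0.9, -1.2]
opening: 0.439
```

Emit:
{"name": "apply_moves", "arguments": {"series": [[1,[0.1,0,0],0],[1,[0.1,0,0],0],[1,[0.1,0,0],0]]}}

```text
t: 16.4
eef_pos: [539.0, 45.4, 272.7]
tcp_rot: [-0.561, 1.571, -2.077]
ft_force: [-0.2, 0.5, -1.2]
opening: 0.441
```

Emit:
{"name": "apply_moves", "arguments": {"series": [[1,[0.1,0,0],0],[1,[0.1,0,0],0],[1,[0.1,0,0],0]]}}

```text
t: 16.77
eef_pos: [539.0, 45.5, 271.7]
tcp_rot: [0.358, 1.571, -1.158]
ft_force: [0.9, 0.3, -1.1]
opening: 0.44
```

Free, 2 mm below the lip tops. Now I feel for the side walls in x.

Emit:
{"name": "apply_moves", "arguments": {"series": [[1,[0,-0.1,0],0],[1,[0,-0.1,0],0],[1,[0,-0.1,0],0]]}}

```text
t: 17.15
eef_pos: [538.0, 45.4, 271.7]
tcp_rot: [0.62, 1.571, -0.896]
ft_force: [0.3, -1.6, -1.4]
opening: 0.44
```

Emit:
{"name": "apply_moves", "arguments": {"series": [[1,[0,-0.1,0],0],[1,[0,-0.1,0],0],[1,[0,-0.1,0],0]]}}

```text
t: 17.52
eef_pos: [537.0, 45.3, 271.7]
tcp_rot: [-0.282, 1.571, -1.798]
ft_force: [-0.2, -0.1, -2.1]
opening: 0.435
```

Emit:
{"name": "apply_moves", "arguments": {"series": [[1,[0,-0.05,0],0],[1,[0,-0.05,0],0],[1,[0,-0.05,0],0]]}}

```text
t: 17.9
eef_pos: [536.6, 45.3, 271.7]
tcp_rot: [0.982, 1.571, -0.534]
ft_force: [1.2, 0.4, -1.1]
opening: 0.44
```

Emit:
{"name": "apply_moves", "arguments": {"series": [[1,[0,-0.06,0],0],[1,[0,-0.06,0],0],[1,[0,-0.06,0],0]]}}

```text
t: 18.27
eef_pos: [536.1, 45.2, 271.8]
tcp_rot: [1.381, 1.57, -0.135]
ft_force: [2.3, -0.4, -2.1]
opening: 0.442
```

Emit:
{"name": "apply_moves", "arguments": {"series": [[1,[0,-0.06,0],0],[1,[0,-0.06,0],0],[1,[0,-0.06,0],0]]}}

```text
t: 18.65
eef_pos: [535.7, 45.2, 271.8]
tcp_rot: [1.448, 1.569, -0.068]
ft_force: [6.0, 0.3, -2.2]
opening: 0.442
```

Emit:
{"name": "apply_moves", "arguments": {"series": [[1,[0,0.28,0.1],0],[1,[0,0.28,0.1],0],[1,[0,0.28,0.1],0]]}}

```text
t: 19.02
eef_pos: [537.9, 44.4, 271.6]
tcp_rot: [-1.54, 1.57, -3.056]
ft_force: [0.0, -0.3, -0.8]
opening: 0.442
```

Emit:
{"name": "apply_moves", "arguments": {"series": [[1,[0,0,0.06],0],[1,[0,0,0.06],0],[1,[0,0,0.06],0]]}}

```text
t: 19.4
eef_pos: [538.2, 43.8, 271.7]
tcp_rot: [-0.998, 1.571, -2.514]
ft_force: [-0.5, 0.8, -1.7]
opening: 0.44
```

Emit:
{"name": "apply_moves", "arguments": {"series": [[1,[0,0,0.06],0],[1,[0,0,0.06],0],[1,[0,0,0.06],0]]}}

```text
t: 19.77
eef_pos: [538.2, 43.3, 271.7]
tcp_rot: [-2.805, 1.571, 1.963]
ft_force: [-0.2, 2.1, -1.8]
opening: 0.439
```

Emit:
{"name": "apply_moves", "arguments": {"series": [[1,[0,0,0.06],0],[1,[0,0,0.06],0],[1,[0,0,0.06],0]]}}

```text
t: 20.15
eef_pos: [538.2, 42.8, 271.7]
tcp_rot: [-3.102, 1.57, 1.666]
ft_force: [0.8, 4.9, -1.4]
opening: 0.441
```

Walls felt at x≈536.4 and y≈43.5, so the centre is about (538.4, 45.5). I centre there and descend to the mat.

Emit:
{"name": "apply_moves", "arguments": {"series": [[1,[0,0.01,-0.27],0],[1,[0,0.01,-0.27],0],[1,[0,0.01,-0.27],0],[1,[0.1,0.01,-0.27],0],[1,[0.1,0.01,-0.27],0],[1,[0.1,0.01,-0.27],0]]}}

```text
t: 20.9
eef_pos: [538.2, 45.3, 270.7]
tcp_rot: [-0.073, 1.571, -1.589]
ft_force: [-0.9, 0.7, -1.9]
opening: 0.435
```

Emit:
{"name": "apply_moves", "arguments": {"series": [[1,[0.1,0,0],0],[1,[0.1,0,0],0],[1,[0.1,0,0],0]]}}

```text
t: 21.28
eef_pos: [538.3, 45.3, 269.8]
tcp_rot: [1.072, 1.571, -0.444]
ft_force: [0.7, -0.4, 1.2]
opening: 0.44
```

Emit:
{"name": "apply_moves", "arguments": {"series": [[1,[0.1,0,0],0],[1,[0.1,0,0],0],[1,[0.1,0,0],0]]}}

```text
t: 21.65
eef_pos: [538.3, 45.3, 268.8]
tcp_rot: [1.063, 1.571, -0.452]
ft_force: [0.3, -0.7, 2.7]
opening: 0.438
```

Mat contact at TCP z≈270 (mat about 75.6 mm up). Now I press down through the slack.

Emit:
{"name": "apply_moves", "arguments": {"series": [[1,[0.05,0,0],0],[1,[0.1,0,0],0],[1,[0.15,0,0],0],[1,[0.15,0,0],0]]}}

```text
t: 22.15
eef_pos: [538.3, 45.3, 267.2]
tcp_rot: [0.902, 1.571, -0.614]
ft_force: [-0.6, -1.2, 1.8]
opening: 0.437
```

Emit:
{"name": "apply_moves", "arguments": {"series": [[1,[0.05,0,0],0],[1,[0.1,0,0],0],[1,[0.15,0,0],0],[1,[0.15,0,0],0]]}}

```text
t: 22.65
eef_pos: [538.3, 45.3, 265.7]
tcp_rot: [0.76, 1.571, -0.755]
ft_force: [0.0, -1.7, 2.0]
opening: 0.439
```

Emit:
{"name": "apply_moves", "arguments": {"series": [[1,[0.05,0,0],0],[1,[0.1,0,0],0],[1,[0.15,0,0],0],[1,[0.15,0,0],0]]}}

```text
t: 23.15
eef_pos: [538.2, 45.3, 264.2]
tcp_rot: [0.632, 1.571, -0.884]
ft_force: [-0.1, 0.5, 3.2]
opening: 0.438
```

Emit:
{"name": "apply_moves", "arguments": {"series": [[1,[0.05,0,0],0],[1,[0.1,0,0],0],[1,[0.1,0,0],0]]}}

```text
t: 23.52
eef_pos: [538.3, 45.3, 263.1]
tcp_rot: [0.147, 1.571, -1.369]
ft_force: [0.6, -1.3, 2.3]
opening: 0.443
```

Emit:
{"name": "apply_moves", "arguments": {"series": [[1,[0.05,0,0],0],[1,[0.1,0,0],0],[1,[0.15,0,0],0],[1,[0.15,0,0],0]]}}

```text
t: 24.02
eef_pos: [538.2, 45.3, 262.0]
tcp_rot: [1.172, 1.571, -0.343]
ft_force: [0.1, -1.1, 7.2]
opening: 0.439
```

Emit:
{"name": "apply_moves", "arguments": {"series": [[1,[0.05,0,0],0],[1,[0.1,0,0],0],[1,[0.1,0,0],0]]}}

```text
t: 24.4
eef_pos: [538.2, 45.3, 261.3]
tcp_rot: [1.247, 1.57, -0.268]
ft_force: [-1.9, -0.6, 12.4]
opening: 0.443
```

Emit:
{"name": "apply_moves", "arguments": {"series": [[1,[0.05,0,0],0],[1,[0.1,0,0],0],[1,[0.1,0,0],0]]}}

```text
t: 24.78
eef_pos: [538.2, 45.3, 260.7]
tcp_rot: [1.26, 1.57, -0.256]
ft_force: [-3.3, -0.5, 17.5]
opening: 0.438
```

Spring reached: reading 17.5, plus about 1.3 for the block's weight. I ease back to about 13 N and hold.

Emit:
{"name": "apply_moves", "arguments": {"series": [[1,[-0.1,0,0],0],[1,[-0.1,0,0],0],[1,[-0.1,0,0],0],[1,[-0.1,0,0],0]]}}

```text
t: 25.28
eef_pos: [538.2, 45.3, 261.4]
tcp_rot: [1.226, 1.57, -0.29]
ft_force: [-2.1, -0.8, 11.4]
opening: 0.438
```

Emit:
{"name": "apply_moves", "arguments": {"series": [[1,[0,0,0],0],[1,[0,0,0],0],[1,[0,0,0],0],[1,[0,0,0],0],[1,[0,0,0],0],[1,[0,0,0],0],[1,[0,0,0],0],[1,[0,0,0],0],[1,[0,0,0],0],[1,[0,0,0],0],[1,[0,0,0],0]]}}

```text
t: 26.65
eef_pos: [538.2, 45.3, 261.3]
tcp_rot: [1.226, 1.57, -0.29]
ft_force: [-1.6, -0.3, 13.2]
opening: 0.441
```

Emit:
{"name": "apply_moves", "arguments": {"series": [[1,[-0.08,0,0],0],[1,[-0.16,0,0],0],[1,[-0.2,0,0],0],[1,[-0.2,0,0],0],[1,[-0.2,0,0],0]]}}

```text
t: 27.28
eef_pos: [538.3, 45.3, 262.6]
tcp_rot: [0.593, 1.571, -0.923]
ft_force: [0.8, -0.0, 1.7]
opening: 0.441
```

Emit:
{"name": "apply_moves", "arguments": {"series": [[0.05,[0,0,0],0],[0.0,[0,0,0],0],[-0.2,[0,0,0],0],[-0.4,[0,0,0],0],[-0.4,[0,0,0],0],[-0.4,[0,0,0],0],[-0.4,[-1,0,0],0],[-0.4,[-3,0,0],0],[-0.4,[-8,0,0],0],[-0.4,[-14,0,0],0],[-0.4,[-16,0,0],0],[-0.4,[-16,0,0],0]]}}

```text
t: 28.78
eef_pos: [537.9, 45.4, 424.6]
tcp_rot: [1.441, 1.567, -0.075]
ft_force: [-0.2, -0.2, -0.3]
opening: 0.704
```

Run:
```python
from h import *
import pickle
c=cams.read_camera('scene');s=monitor.state();print(s['eef_pos'],s['ft_force'],s['opening'])
pickle.dump((c,s),open('p8.pkl','wb'));save(c,'p8.png',(295,185,355,245),10)
S=pickle.load(open('scene.pkl','rb'))
d=np.abs(c['image'].astype(int)-S['image']).max(2)
for n,(x0,y0,x1,y1) in dict(jar=(255,195,280,230),brush=(268,235,320,302),can=(138,222,178,288)).items(): print(n,d[y0:y1,x0:x1].mean().round(2),d[y0:y1,x0:x1].max())
from org import cents;print(cents(c,(300,195,345,230)).round(2).tolist())
```

```text
[537.86361615  45.34169522 423.02544815] [-0.74645103  0.03004945 -0.11289895] 0.701684598611112
jar 14.89 20
brush 14.9 19
can 15.13 94
[[337.55, 216.65, 719.0], [308.99, 216.91, 487.0], [318.6, 225.6, 825.0]]
```

View pics/p8.png

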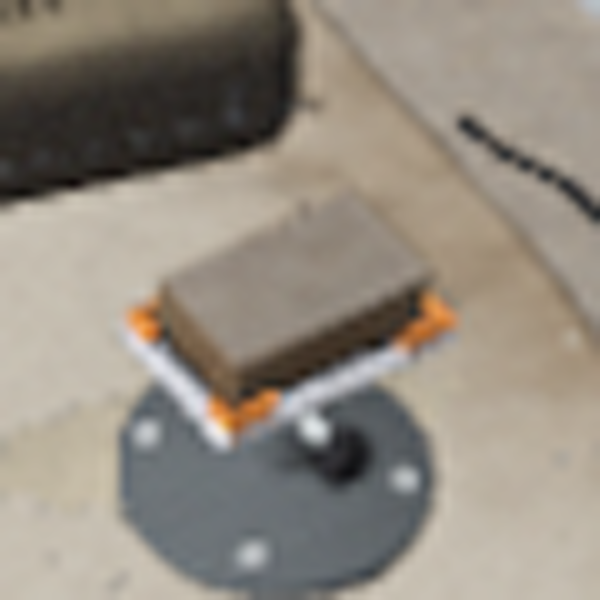

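The block sits level and inside the four lips (its near corner at (235,395) is inboard of the lip at (240,415)). Image brightness shifted uniformly by about 15; I check the one can outlier before handing in.

Run:
```python
from h import *
import pickle
c=pickle.load(open('p8.pkl','rb'))[0];S=pickle.load(open('scene.pkl','rb'))
d=np.abs(c['image'].astype(int)-S['image']).max(2)
v,u=np.nonzero(d[222:288,138:178]>30);print(len(v),list(zip(u+138,v+222))[:20])
if len(v)<15: job.job_done();print('handed in',monitor.state()['t'])
```

```text
10 [(np.int64(144), np.int64(225)), (np.int64(145), np.int64(225)), (np.int64(141), np.int64(227)), (np.int64(142), np.int64(227)), (np.int64(140), np.int64(228)), (np.int64(141), np.int64(228)), (np.int64(138), np.int64(231)), (np.int64(145), np.int64(249)), (np.int64(146), np.int64(249)), (np.int64(150), np.int64(250))]
the job is handed in; nothing more can be done
the job is handed in; nothing more can be done
```

The block is lying flat on the platform of the far stand, inside all four orange lips. I handed the job in at about 29 s of the 64 s allowed.

- **Placing:** The first touches landed on the lips, and I slid the block along them under light contact, sideways forces up to about 3 N. I then felt one side wall in each direction, pushing at up to about 6 N. I centred from those walls and the 2 mm clearance; the opposite walls were not measured. The mat was about 75.6 mm above the bench.
- **Pressing:** I took up about 8 mm of slack. The force first reached about 19 N, so I eased back to about 13–14 N. That hold lasted about 1.75 s, with readings of 11.4 and 13.2 N plus about 1.3 N for the block's weight. I then eased off, opened the gripper and lifted clear.
- **Last checks:** In the final picture the block looks level, with its visible edges inside the lips; the far lip is hidden behind it. The force reads about zero and the gripper is about 160 mm up.
- **Disagreements:**
    - The camera estimate of the platform position was 2–3 mm off from what I felt, so I went by touch.
    - The jar and brush match the first picture apart from an even brightness shift. Ten pixels in the spray can's image region, mostly near its cap's edge, differ more than that. I did not find the cause, but the arm was not near the can by my position estimates.

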